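Set transformer core gaps in the curing jig

TASK

Stand every transformer on the bench in a nest of the curing jig, gap upward, and slip a gauge blade from the rack into each one's core gap, down until its shoulder rests on the core. When all of them are loaded and gauged, press the clamp lever down until its detent holds it; leave the blades in, and do not shift or upset the solder spool.

Things in the scene. Friction and masses are not known exactly. Their poses are not given: they have to be found in the camera images.
- core1: Loose transformer, 36 mm along x, 30 mm along y, 34 mm high, 130 g: dark ferrite with yellow tape, standing upright. Its core gap is a slot in the top, 5.5 mm wide (across y), open at both ends along x, 16 mm deep. Origin: centre of the underside; z up. Three or four are present, all alike; None if absent.
- core1_gap (a point): Centre of the mouth of core1's gap, level with its top face (34 mm above its underside); axes as the transformer's. None if absent.
- core2: Loose transformer, 36 mm along x, 30 mm along y, 34 mm high, 130 g: dark ferrite with yellow tape, standing upright. Its core gap is a slot in the top, 5.5 mm wide (across y), open at both ends along x, 16 mm deep. Origin: centre of the underside; z up. Three or four are present, all alike; None if absent.
- core2_gap (a point): Centre of the mouth of core2's gap, level with its top face (34 mm above its underside); axes as the transformer's. None if absent.
- core3: Loose transformer, 36 mm along x, 30 mm along y, 34 mm high, 130 g: dark ferrite with yellow tape, standing upright. Its core gap is a slot in the top, 5.5 mm wide (across y), open at both ends along x, 16 mm deep. Origin: centre of the underside; z up. Three or four are present, all alike; None if absent.
- core3_gap (a point): Centre of the mouth of core3's gap, level with its top face (34 mm above its underside); axes as the transformer's. None if absent.
- core4: Loose transformer, 36 mm along x, 30 mm along y, 34 mm high, 130 g: dark ferrite with yellow tape, standing upright. Its core gap is a slot in the top, 5.5 mm wide (across y), open at both ends along x, 16 mm deep. Origin: centre of the underside; z up. Three or four are present, all alike; None if absent.
- core4_gap (a point): Centre of the mouth of core4's gap, level with its top face (34 mm above its underside); axes as the transformer's. None if absent.
- blade1: Loose gauge blade (five alike, any fits any gap, some spare): grey grip block 24 (x) by 12 (y) by 34 mm tall over a steel blade 20 mm wide (x), 3 mm thick (y), 14 mm long, the last 4 mm only 16 by 1.6. Origin: centre of the shoulder (underside of the grip): blade from z 0 to -14 mm, grip 0 to +34 mm; z up. 40 g. Hangs upright in the rack by its shoulder, 30 mm above the bench; lifts straight out.
- blade2: Loose gauge blade (five alike, any fits any gap, some spare): grey grip block 24 (x) by 12 (y) by 34 mm tall over a steel blade 20 mm wide (x), 3 mm thick (y), 14 mm long, the last 4 mm only 16 by 1.6. Origin: centre of the shoulder (underside of the grip): blade from z 0 to -14 mm, grip 0 to +34 mm; z up. 40 g. Hangs upright in the rack by its shoulder, 30 mm above the bench; lifts straight out.
- blade3: Loose gauge blade (five alike, any fits any gap, some spare): grey grip block 24 (x) by 12 (y) by 34 mm tall over a steel blade 20 mm wide (x), 3 mm thick (y), 14 mm long, the last 4 mm only 16 by 1.6. Origin: centre of the shoulder (underside of the grip): blade from z 0 to -14 mm, grip 0 to +34 mm; z up. 40 g. Hangs upright in the rack by its shoulder, 30 mm above the bench; lifts straight out.
- blade4: Loose gauge blade (five alike, any fits any gap, some spare): grey grip block 24 (x) by 12 (y) by 34 mm tall over a steel blade 20 mm wide (x), 3 mm thick (y), 14 mm long, the last 4 mm only 16 by 1.6. Origin: centre of the shoulder (underside of the grip): blade from z 0 to -14 mm, grip 0 to +34 mm; z up. 40 g. Hangs upright in the rack by its shoulder, 30 mm above the bench; lifts straight out.
- blade5: Loose gauge blade (five alike, any fits any gap, some spare): grey grip block 24 (x) by 12 (y) by 34 mm tall over a steel blade 20 mm wide (x), 3 mm thick (y), 14 mm long, the last 4 mm only 16 by 1.6. Origin: centre of the shoulder (underside of the grip): blade from z 0 to -14 mm, grip 0 to +34 mm; z up. 40 g. Hangs upright in the rack by its shoulder, 30 mm above the bench; lifts straight out.
- jig: Fixed aluminium jig: four nests in a row along its y, a clamp lever at its -y end. Origin on the bench under the row's middle; z up. Nest walls end 14 mm above the bench. On the +x side of the nests a jaw bar 16 to 28 mm above the bench stands 26.5 mm from their centre line (jaw open); it closes 8 mm as the lever goes down.
- nest1 (a point): Centre of the floor of nest 1, 6 mm above the bench; axes as the jig's. A pocket 41 mm along x, 35 mm along y, 8 mm deep, open above; nests are 75 mm apart. A transformer sits in it with its x along the jig's x (either way round), gap upward.
- nest2 (a point): Centre of the floor of nest 2, 6 mm above the bench; axes as the jig's. A pocket 41 mm along x, 35 mm along y, 8 mm deep, open above; nests are 75 mm apart. A transformer sits in it with its x along the jig's x (either way round), gap upward.
- nest3 (a point): Centre of the floor of nest 3, 6 mm above the bench; axes as the jig's. A pocket 41 mm along x, 35 mm along y, 8 mm deep, open above; nests are 75 mm apart. A transformer sits in it with its x along the jig's x (either way round), gap upward.
- nest4 (a point): Centre of the floor of nest 4, 6 mm above the bench; axes as the jig's. A pocket 41 mm along x, 35 mm along y, 8 mm deep, open above; nests are 75 mm apart. A transformer sits in it with its x along the jig's x (either way round), gap upward.
- clamp_lever (a joint): Angle of the jig's clamp lever, rad: 0 = raised, 0.5 = fully down on its stop. Pressing its pad down takes 7 to 12 N; a spring lifts it back to 0 until about 0.40, beyond which the detent pulls it to 0.5 and holds it.
- lever_pad (a point): Middle of the top of the black rubber pad (36 by 34 mm) at the lever's free end: press here. The lever points to the jig's -x; its hinge runs along the jig's y, 52 mm to +x and 200 mm to -y of the jig's origin, 45 mm above the bench, 100 mm from the pad (83 mm to +x of it while raised). The pad moves 47 mm down and 17 mm to -x as the lever goes from raised to down.
- rack: Fixed wooden blade rack: two rails 210 mm long (x) with a 5 mm slot between them, tops 30 mm above the bench, on a base 230 by 70 mm. Five blades hang in a row along the slot, about 40 mm apart, thickness across the slot. Origin on the bench under its middle; z up.
- spool: Bystander: upright solder wire spool, 60 mm across, 42 mm high, 400 g. Origin: centre of the underside.
Not all that is in view belongs to the job. Leave any green look-alike of the blade3 alone.

How it is judged (in metres and radians):
On the way, in this order (a step that is already met when the one before it is completed fails the run):
1. every transformer sits in a nest with a gauge blade home in its gap (((horizontal distance between core1 and nest1 below 0.006 m and z of core1 in the frame of nest1 below 0.003 m) or (horizontal distance between core1 and nest2 below 0.006 m and z of core1 in the frame of nest2 below 0.003 m) or (horizontal distance between core1 and nest3 below 0.006 m and z of core1 in the frame of nest3 below 0.003 m) or (horizontal distance between core1 and nest4 below 0.006 m and z of core1 in the frame of nest4 below 0.003 m)) and angle between each of core1, core2, core3, core4's own z axis and vertical below 0.1 rad and ((horizontal distance between blade1 and core1_gap below 0.009 m and z of blade1 in the frame of core1_gap between -0.004 and 0.0025 m and angle between blade1's own z axis and vertical below 0.15 rad) or (horizontal distance between blade2 and core1_gap below 0.009 m and z of blade2 in the frame of core1_gap between -0.004 and 0.0025 m and angle between blade2's own z axis and vertical below 0.15 rad) or (horizontal distance between blade3 and core1_gap below 0.009 m and z of blade3 in the frame of core1_gap between -0.004 and 0.0025 m and angle between blade3's own z axis and vertical below 0.15 rad) or (horizontal distance between blade4 and core1_gap below 0.009 m and z of blade4 in the frame of core1_gap between -0.004 and 0.0025 m and angle between blade4's own z axis and vertical below 0.15 rad) or (horizontal distance between blade5 and core1_gap below 0.009 m and z of blade5 in the frame of core1_gap between -0.004 and 0.0025 m and angle between blade5's own z axis and vertical below 0.15 rad)) and ((horizontal distance between core2 and nest1 below 0.006 m and z of core2 in the frame of nest1 below 0.003 m) or (horizontal distance between core2 and nest2 below 0.006 m and z of core2 in the frame of nest2 below 0.003 m) or (horizontal distance between core2 and nest3 below 0.006 m and z of core2 in the frame of nest3 below 0.003 m) or (horizontal distance between core2 and nest4 below 0.006 m and z of core2 in the frame of nest4 below 0.003 m)) and ((horizontal distance between blade1 and core2_gap below 0.009 m and z of blade1 in the frame of core2_gap between -0.004 and 0.0025 m and angle between blade1's own z axis and vertical below 0.15 rad) or (horizontal distance between blade2 and core2_gap below 0.009 m and z of blade2 in the frame of core2_gap between -0.004 and 0.0025 m and angle between blade2's own z axis and vertical below 0.15 rad) or (horizontal distance between blade3 and core2_gap below 0.009 m and z of blade3 in the frame of core2_gap between -0.004 and 0.0025 m and angle between blade3's own z axis and vertical below 0.15 rad) or (horizontal distance between blade4 and core2_gap below 0.009 m and z of blade4 in the frame of core2_gap between -0.004 and 0.0025 m and angle between blade4's own z axis and vertical below 0.15 rad) or (horizontal distance between blade5 and core2_gap below 0.009 m and z of blade5 in the frame of core2_gap between -0.004 and 0.0025 m and angle between blade5's own z axis and vertical below 0.15 rad)) and ((horizontal distance between core3 and nest1 below 0.006 m and z of core3 in the frame of nest1 below 0.003 m) or (horizontal distance between core3 and nest2 below 0.006 m and z of core3 in the frame of nest2 below 0.003 m) or (horizontal distance between core3 and nest3 below 0.006 m and z of core3 in the frame of nest3 below 0.003 m) or (horizontal distance between core3 and nest4 below 0.006 m and z of core3 in the frame of nest4 below 0.003 m)) and ((horizontal distance between blade1 and core3_gap below 0.009 m and z of blade1 in the frame of core3_gap between -0.004 and 0.0025 m and angle between blade1's own z axis and vertical below 0.15 rad) or (horizontal distance between blade2 and core3_gap below 0.009 m and z of blade2 in the frame of core3_gap between -0.004 and 0.0025 m and angle between blade2's own z axis and vertical below 0.15 rad) or (horizontal distance between blade3 and core3_gap below 0.009 m and z of blade3 in the frame of core3_gap between -0.004 and 0.0025 m and angle between blade3's own z axis and vertical below 0.15 rad) or (horizontal distance between blade4 and core3_gap below 0.009 m and z of blade4 in the frame of core3_gap between -0.004 and 0.0025 m and angle between blade4's own z axis and vertical below 0.15 rad) or (horizontal distance between blade5 and core3_gap below 0.009 m and z of blade5 in the frame of core3_gap between -0.004 and 0.0025 m and angle between blade5's own z axis and vertical below 0.15 rad)) and ((horizontal distance between core4 and nest1 below 0.006 m and z of core4 in the frame of nest1 below 0.003 m) or (horizontal distance between core4 and nest2 below 0.006 m and z of core4 in the frame of nest2 below 0.003 m) or (horizontal distance between core4 and nest3 below 0.006 m and z of core4 in the frame of nest3 below 0.003 m) or (horizontal distance between core4 and nest4 below 0.006 m and z of core4 in the frame of nest4 below 0.003 m)) and ((horizontal distance between blade1 and core4_gap below 0.009 m and z of blade1 in the frame of core4_gap between -0.004 and 0.0025 m and angle between blade1's own z axis and vertical below 0.15 rad) or (horizontal distance between blade2 and core4_gap below 0.009 m and z of blade2 in the frame of core4_gap between -0.004 and 0.0025 m and angle between blade2's own z axis and vertical below 0.15 rad) or (horizontal distance between blade3 and core4_gap below 0.009 m and z of blade3 in the frame of core4_gap between -0.004 and 0.0025 m and angle between blade3's own z axis and vertical below 0.15 rad) or (horizontal distance between blade4 and core4_gap below 0.009 m and z of blade4 in the frame of core4_gap between -0.004 and 0.0025 m and angle between blade4's own z axis and vertical below 0.15 rad) or (horizontal distance between blade5 and core4_gap below 0.009 m and z of blade5 in the frame of core4_gap between -0.004 and 0.0025 m and angle between blade5's own z axis and vertical below 0.15 rad))), for 0.2 s.
2. the clamp lever is pressed down into its detent (value of joint clamp_lever above 0.46 rad), for 0.2 s.
At the end, for the whole second after the job is handed in: Every transformer present is upright in a nest (6 mm off centre, 3 mm off its floor at most), each with an upright blade in its gap (shoulder within 2.5 mm of the core top, 9 mm of the gap's middle); the lever is held beyond 0.46 rad (all of step 1 and value of joint clamp_lever above 0.46 rad); the robot touches nothing.
It fails at once if the solder spool is shifted by more than 40 mm or tipped (distance of spool from where it was at the start of the episode above 0.04 m or angle between spool's own z axis and vertical above 0.5 rad).
Of core1, core2, core3, core4 only 3 to 4 are there at a start; the rules pass over those that are not, and their reading is None.
At some moment in a run one of core1, core2, core3, core4 may be knocked a few centimetres aside while the robot is not near it.
It also fails if it takes over 210 s, if anything falls off the work surface, if the arm or the gripper's body presses on something with over 40 N, if the wrist force passes 120 N, or if a joint passes its speed limit or range.

ROBOT

A 6-joint arm with a two-finger parallel gripper is mounted at the origin on the work surface. World frame = base frame: x ahead of the robot, y to its left, z up, the work surface at z = 0. Lengths are in mm, angles in rad, forces in N, time in s.
With the tool pointing down it reaches from about 425 to 950 mm from the base axis. Payload 3.5 kg.
Tool frame: the origin (TCP) lies midway between the tips of the shut fingers; the grasp point (between the pads) lies 19 mm behind it; z points along the fingers, y is the line along which they close (so a half turn about z gives the same grasp; the last joint's range is limited). The gripper opens to 85 mm and grips with 20 to 120 N. Pads are 22 mm wide; open, the fingers measure 114 mm over their backs; the gripper's body (76 mm by 85 mm) begins 54 mm behind the grasp point. The pads swing forward as they close: fully open they stand 13 mm farther back than shut.
Start: joints at [-1.396, 0.286, 1.577, -0, 1.279, -0.15], TCP at [215.429, -639.685, 231.325] pointing down, gripper open.
Joint ranges: [-2.77, 2.77], [-0.9, 2.22], [0.21, 2.48], [-1.53, 4.67], [0.24, 2.81], [-2.84, 2.84]. Speed limits (rad/s): [2.79, 2.79, 3.14, 3.14, 3.14, 3.14].

INTERFACE

Orientations are given as a 3x3 rotation matrix whose columns are the frame's x, y, z axes.
In Python, from rig import bot, kin, vision gives the robot as it stands. Calls block until the motion is done:
- bot.movep(position, orientation): joint-space move of the TCP to a pose.
- bot.move_l(position, frame=None, v=150, max_force=None): straight line of the TCP; frame=None keeps the orientation; v is the mean speed in mm/s. With max_force (N) it stops when the force on the tool has changed by that much, and returns True; else False.
- bot.goto_joints(angles): joint-space move.
- bot.move_gripper(opening, squeeze=None): finger opening in mm; squeeze is the grip in N (None keeps the last); returns when the fingers have stopped.
- bot.hold(seconds).
- kin.inverse_kinematics(position, orientation): joint angles nearest the present ones, or None.
- vision.grab_frame(name): name is "side" or "top" or "wrist"; returns a dict with "pixels" (384x512x3 uint8, blue, green, red), "fx", "fy", "cx", "cy" (pixels), "dist" ([k1, k2, p1, p2, k3] as OpenCV has them; the pictures are not rectified), "position" and "orientation" of the camera in the world; the wrist camera has in their place "mount" (4x4, takes a point from camera to tool coordinates, whose origin is the TCP and whose axes are the flange's). Camera axes: x right, y up, looking along -z (the intrinsics and any distortion apply to the point x, -y, -z); pixel columns grow to the right and rows downward; lengths in mm; the calibration is good to about 2 mm. A picture is of the moment at which its call begins: read the wrist's pose just before it. There is no depth.
A pose or a line that the arm cannot do raises bot.PlanningError and nothing moves.
- bot.sign_off(): hands the job in; it is judged then, once.
Readings, each from a call of its own:
- bot.get_time_s(): time.
- bot.get_joint_pos(): joint angles.
- bot.get_qvel(): joint speeds.
- bot.get_joint_torque(): joint torques, N m.
- bot.get_tool_pos(): TCP position.
- bot.get_orientation(): TCP orientation.
- bot.get_ft_force(): force on the tool from outside, world axes, zero at the start.
- bot.get_ft_torque(): the same for the moment, N m.
- bot.get_width(): finger opening in mm.
- bot.get_grasp_force(): force on a finger pad.
Only numpy, scipy, OpenCV 4.12 (cv2) and the standard library are available. Lean on these libraries where they do the work, as an engineer would, in place of code of your own. Each camera call takes 0.05 s, during which the arm holds its last target. There are 200 camera calls.

## Working session

There is one attempt and no reset: what is moved stays moved. The work goes in short steps, each a Python script; the robot and the scene stay as the last script left them, time stands still between calls to the robot, and variables do not carry over. Pictures are saved under pics/ and viewed, at most 14 in all, crops included, and the job is handed in when it is done.

```bash
ls; mkdir -p pics
python3 - <<'E'
from rig import bot,kin,vision
import cv2,numpy as np
for n in("side","top","wrist"):
    f=vision.grab_frame(n);cv2.imwrite(f"pics/a_{n}.png",f["pixels"])
    print(n,{k:np.round(v,3).tolist() for k,v in f.items() if k!="pixels"})
print(bot.get_time_s(),bot.get_orientation())
E
```

```text
pics
side {'fx': 353.714, 'fy': 353.714, 'cx': 253.832, 'cy': 194.249, 'dist': [0.026, 0.0, 0.0, 0.0, 0.0], 'position': [561.243, 600.961, 692.665], 'orientation': [[-0.999, 0.024, -0.047], [-0.05, -0.74, 0.671], [-0.018, 0.672, 0.74]]}
top {'fx': 425.675, 'fy': 425.675, 'cx': 249.932, 'cy': 186.788, 'dist': [0.024, 0.0, 0.0, 0.0, 0.0], 'position': [364.779, 46.593, 1256.632], 'orientation': [[-0.006, 0.981, -0.194], [-1.0, -0.004, 0.008], [0.007, 0.194, 0.981]]}
wrist {'fx': 286.122, 'fy': 286.122, 'cx': 251.155, 'cy': 192.348, 'dist': [0.02, 0.0, 0.0, 0.0, 0.0], 'mount': [[-0.0, 0.966, 0.258, 65.709], [1.0, 0.0, -0.001, 1.025], [-0.001, 0.258, -0.966, -143.464], [0.0, 0.0, 0.0, 1.0]]}
0.15 [[ 9.47702303e-01  3.19155499e-01 -3.34462380e-04]
 [ 3.19155560e-01 -9.47700559e-01  1.83789478e-03]
 [ 2.69604040e-04 -1.84852264e-03 -9.99998255e-01]]
```

View pics/a_top.png

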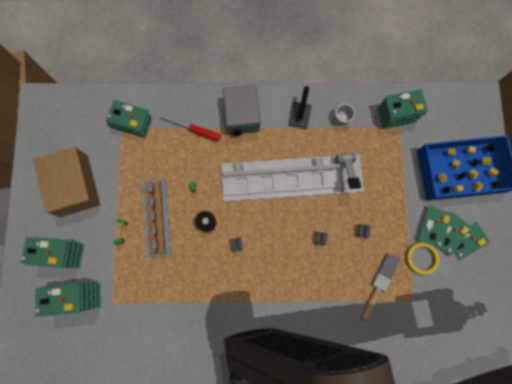

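View pics/a_side.png

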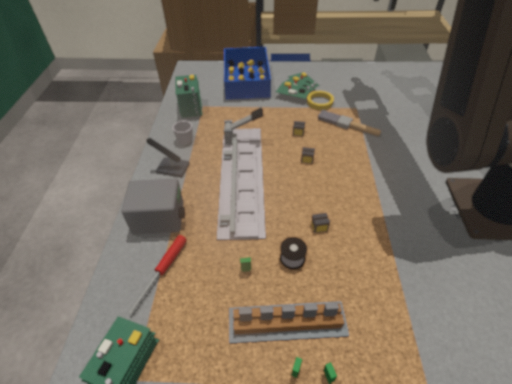

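```bash
cat > h.py <<'E'
from rig import bot,kin,vision
import cv2,numpy as np
R0=np.array([[1,0,0],[0,-1,0],[0,0,-1.]])
def Rz(a): return cv2.Rodrigues(np.array([0,0,a]))[0]@R0   # tool down, yaw a
def grab(n):
    if n=="wrist":
        p=np.array(bot.get_tool_pos());R=np.array(bot.get_orientation())
        f=vision.grab_frame(n);M=np.array(f["mount"])
        f["position"]=p+R@M[:3,3];f["orientation"]=R@M[:3,:3]
    else: f=vision.grab_frame(n)
    return f
def K(f): return np.array([[f["fx"],0,f["cx"]],[0,f["fy"],f["cy"]],[0,0,1.]])
def px2w(f,uv,z):
    uv=np.asarray(uv,float).reshape(-1,1,2)
    n=cv2.undistortPoints(uv,K(f),np.array(f["dist"])).reshape(-1,2)
    d=np.c_[n[:,0],-n[:,1],-np.ones(len(n))]@np.array(f["orientation"]).T
    p=np.array(f["position"]); return p+d*((z-p[2])/d[:,2])[:,None]
def w2px(f,P):
    c=(np.asarray(P,float).reshape(-1,3)-f["position"])@np.array(f["orientation"])
    return cv2.projectPoints(c*[1,-1,-1],np.zeros(3),np.zeros(3),K(f),np.array(f["dist"]))[0].reshape(-1,2)
def rectify(f,x0,x1,y0,y1,z,s):
    """metric top-down view of plane z, s px/mm; up=+x, right=-y"""
    c=np.array([[x1,y1,z],[x1,y0,z],[x0,y0,z],[x0,y1,z]],float)
    un=cv2.undistort(f["pixels"],K(f),np.array(f["dist"]))
    g=dict(f,dist=np.zeros(5));W,H=int((y1-y0)*s),int((x1-x0)*s)
    A=cv2.getPerspectiveTransform(w2px(g,c).astype(np.float32),np.float32([[0,0],[W,0],[W,H],[0,H]]))
    return cv2.warpPerspective(un,A,(W,H),flags=cv2.INTER_CUBIC)
E
python3 - <<'E'
from h import *
f=grab("top")
print(px2w(f,[(236,244),(320,238),(363,231)],34).round())
print(px2w(f,[(240,184),(342,180)],6).round(), px2w(f,[(353,183)],92).round(),px2w(f,[(204,221)],42).round())
print(px2w(f,[(153,187),(155,248)],64).round(),px2w(f,[(193,186)],20).round())
j=px2w(f,[(292,180)],6)[0]
bot.movep([j[0]-60,j[1],300],R0)
f=grab("wrist");cv2.imwrite("pics/b_wrist.png",f["pixels"])
f=grab("top");cv2.imwrite("pics/b_top.png",f["pixels"])
print(bot.get_tool_pos(),bot.get_joint_pos(),bot.get_time_s())
E
```

```text
[[ 441.   78.   34.]
 [ 457. -163.   34.]
 [ 476. -287.   34.]]
[[ 621.   67.    6.]
 [ 632. -240.    6.]] [[ 605. -251.   92.]] [[506. 169.  42.]]
[[601. 313.  64.]
 [429. 301.  64.]] [[613. 205.  20.]]
[572.51778585 -90.447978   299.81702493] [-3.31616140e-01  3.12824400e-02  1.73958334e+00 -1.00841104e-04
  1.37100472e+00  1.24032953e+00] 2.65
```

View pics/b_wrist.png

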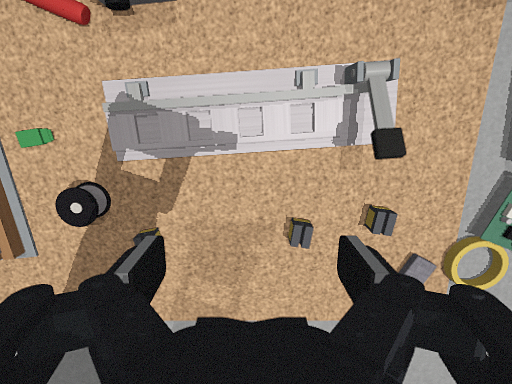

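Run:
```python
from h import *
j=np.array(bot.get_tool_pos())
bot.movep([555,-90,230],R0)
f=grab("wrist");np.save("jig.npy",f,allow_pickle=True)
im=rectify(f,590,680,-255,75,14,2.4)
cv2.imwrite("pics/c_jig.png",im)
c=grab("top")
im2=rectify(c,420,500,-320,110,34,1.8)
cv2.imwrite("pics/c.png",np.vstack([cv2.copyMakeBorder(im,0,0,0,800-im.shape[1],cv2.BORDER_CONSTANT),cv2.copyMakeBorder(im2,0,0,0,800-im2.shape[1],cv2.BORDER_CONSTANT)]))
```

```text
(no output)
```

View pics/c.png

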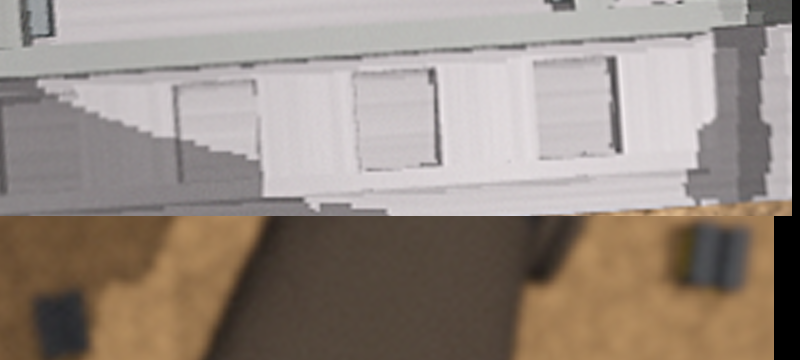

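Run:
```python
from h import *
ims=[]
def mv(p,yaw):
    bot.movep(p,Rz(yaw))
mv([627,-90,220],-np.pi)
f=grab("wrist");a=rectify(f,590,680,-255,75,14,2.4);cv2.imwrite("pics/d_raw.png",f["pixels"])
b=[]
for p in [(441,78),(457,-163),(476,-287)]:
    for yaw in ([-np.pi,0] if p[0]==457 else [0]):
        try: mv([max(p[0],440),p[1],170],yaw)
        except bot.PlanningError as e: print(p,yaw,e);continue
        f=grab("wrist")
        b.append(rectify(f,p[0]-33,p[0]+33,p[1]-33,p[1]+33,34,3))
print(bot.get_time_s())
out=np.zeros((216+198,800,3),np.uint8);out[:216,:792]=a[:216,:792]
b=np.hstack(b);out[216:,:b.shape[1]]=b
cv2.imwrite("pics/d.png",out)
```

```text
Traceback (most recent call last):
  File "h.py", line 4, in Rz
    def Rz(a): return cv2.Rodrigues(np.array([0,0,a]))[0]@R0   # tool down, yaw a
                      ~~~~~~~~~~~~~^^^^^^^^^^^^^^^^^^^
cv2.error: OpenCV(4.12.0) /io/opencv/modules/calib3d/src/calibration_base.cpp:151: error: (-210:Unsupported format or combination of formats) The matrices must have 32f or 64f data type in function 'Rodrigues'
```

```bash
sed -i 's/np.array(\[0,0,a\])/np.array([0,0,float(a)])/' h.py
python3 - <<'E'
from h import *
ims=[]
def mv(p,yaw):
    bot.movep(p,Rz(yaw))
mv([627,-90,220],-np.pi)
f=grab("wrist");a=rectify(f,590,680,-255,75,14,2.4);cv2.imwrite("pics/d_raw.png",f["pixels"])
b=[]
for p in [(441,78),(457,-163),(476,-287)]:
    for yaw in ([-np.pi,0] if p[0]==457 else [0]):
        try: mv([max(p[0],440),p[1],170],yaw)
        except bot.PlanningError as e: print(p,yaw,e);continue
        f=grab("wrist")
        b.append(rectify(f,p[0]-33,p[0]+33,p[1]-33,p[1]+33,34,3))
print(bot.get_time_s())
out=np.zeros((216+198,800,3),np.uint8);out[:216,:792]=a[:216,:792]
b=np.hstack(b);out[216:,:b.shape[1]]=b
cv2.imwrite("pics/d.png",out)
E
```

```text
15.425
```

View pics/d.png

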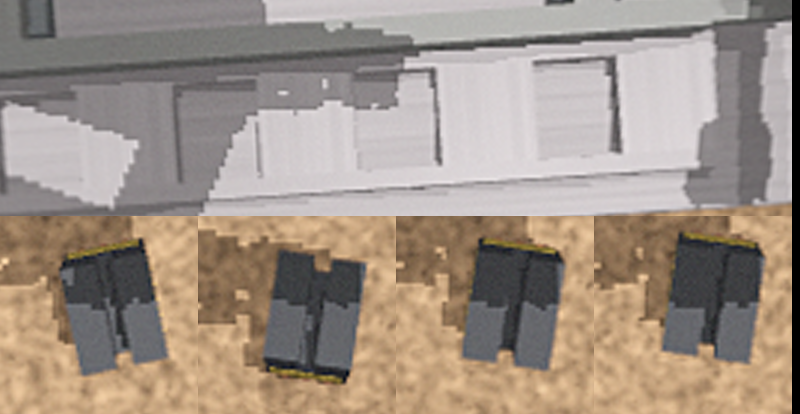

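```bash
cat >> h.py <<'E'
NEST={2:(624.8,-15.8),3:(630.2,-90.4),4:(635.2,-165.2)}; NY=0.0697
CORE={1:(441.7,72.7,.175),2:(458.5,-169.2,-.139),3:(480.2,-294,-.14)}
def greymask(im): 
    b,g,r=[im[...,i].astype(int) for i in range(3)]
    return ((abs(r-b)<18)&(r<150)).astype(np.uint8)*255
def look_core(x,y,h=170):
    """wrist view from yaw 0; returns (x,y,yaw) of core at about (x,y)"""
    bot.movep([max(x,440),y,h],R0); f=grab("wrist")
    im=rectify(f,x-45,x+45,y-45,y+45,34,3)
    m=cv2.morphologyEx(greymask(im),cv2.MORPH_CLOSE,np.ones((17,17)))
    m=cv2.morphologyEx(m,cv2.MORPH_OPEN,np.ones((9,9)))
    cs=cv2.findContours(m,cv2.RETR_EXTERNAL,cv2.CHAIN_APPROX_NONE)[0]
    cs=[c for c in cs if cv2.contourArea(c)>4000]
    if not cs: return None
    q=cv2.boxPoints(cv2.minAreaRect(max(cs,key=cv2.contourArea)))
    q=q[np.argsort(q[:,1])]; lo=q[2:].mean(0); up=q[:2].mean(0); d=(up-lo)/np.linalg.norm(up-lo)
    c=lo+54*d
    return x+45-c[1]/3, y+45-c[0]/3, float(np.arctan2(-d[0],-d[1]))
def pick_core(c):
    x,y,a=c
    bot.move_gripper(80); bot.movep([x,y,90],Rz(a)); hit=bot.move_l([x,y,9],max_force=15)
    bot.move_gripper(0,squeeze=50); bot.hold(.2); w=bot.get_width()
    bot.move_l([x,y,120]); print("pick",hit,w,bot.get_width())
def place_core(n):
    x,y=NEST[n]; bot.movep([x,y,110],Rz(NY)); bot.move_l([x,y,40])
    hit=bot.move_l([x,y,15.3],v=40,max_force=12); p=bot.get_tool_pos(); print("place",n,hit,np.round(p,1),bot.get_ft_force())
    return hit
def release():
    bot.move_gripper(44); p=bot.get_tool_pos(); bot.move_l([p[0],p[1],130])
E
python3 - <<'E'
from h import *
c=look_core(*CORE[3][:2]); print(c,CORE[3])
if c and np.hypot(c[0]-CORE[3][0],c[1]-CORE[3][1])<4:
    pick_core(CORE[3]); place_core(4)
cv2.imwrite("pics/e.png",grab("wrist")["pixels"]);print(bot.get_time_s())
E
```

```text
(np.float32(479.97635), np.float32(-293.41592), -0.14981256425380707) (480.2, -294, -0.14)
pick False 28.966787311276104 28.86258847826163
place 4 True [ 635.9 -165.3   19.5] [0.71820829 0.54487709 4.81279271]
20.7
```

View pics/e.png

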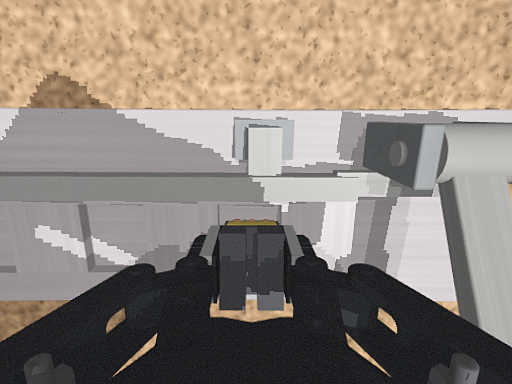

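Run:
```python
from h import *
f=grab("wrist"); x,y=NEST[4]; c,s=np.cos(NY),np.sin(NY)
P=[[x+c*u-s*v,y+s*u+c*v,14] for u,v in((20.5,17.5),(20.5,-17.5),(-20.5,-17.5),(-20.5,17.5))]
print(w2px(f,P).round(1))
p=bot.get_tool_pos(); b=p[2]-9
T=[[p[0]+c*u-s*v,p[1]+s*u+c*v,b+h] for h in(34,0) for u,v in((18,15),(18,-15),(-18,-15),(-18,15))]
print(w2px(f,T).round(1))
im=f["pixels"][190:330,190:320]; cv2.imwrite("pics/f.png",cv2.resize(im,None,fx=5,fy=4,interpolation=cv2.INTER_NEAREST))
```

```text
[[216.9 203.5]
 [281.2 203.5]
 [279.4 271.1]
 [219.1 271.1]]
[[215.  227.9]
 [282.7 227.8]
 [280.7 298.8]
 [217.4 298.9]
 [222.4 204.9]
 [276.2 204.8]
 [274.9 263.2]
 [224.  263.2]]
```

View pics/f.png

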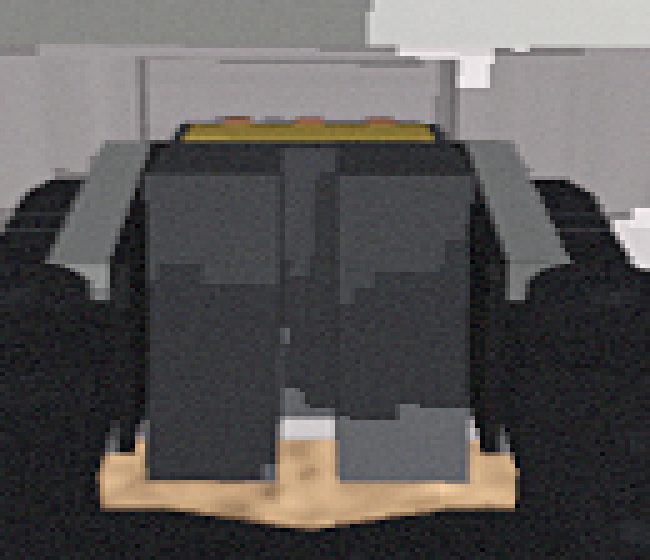

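```bash
sed -i 's/hit=bot.move_l(\[x,y,9\],max_force=15)/hit=bot.move_l([x,y,8],max_force=15)/; s/squeeze=50/squeeze=90/' h.py
python3 - <<'E'
from h import *
p=bot.get_tool_pos(); bot.move_l([p[0],p[1],110])
def top():
    f=grab("wrist");cv2.imwrite("pics/g_%d.png"%bot.get_tool_pos()[2],f["pixels"])
bot.movep([490,-230,60],R0); top()
hit=bot.move_l([490,-230,9],v=50,max_force=12); print(hit,bot.get_tool_pos())
bot.move_gripper(70); q=bot.get_tool_pos(); bot.move_l([q[0],q[1],100]); 
c=look_core(490,-230); print(c,bot.get_time_s())
for i in (1,2): print(look_core(*CORE[i][:2]),CORE[i])
E
```

```text
True [ 489.41769569 -229.66125203   10.86419628]
(np.float32(479.66666), np.float32(-230.33333), -0.0) 24.85
(np.float32(441.44476), np.float32(73.286606), 0.20749631524085999) (441.7, 72.7, 0.175)
(np.float32(478.03207), np.float32(-138.02887), -0.08673839271068573) (458.5, -169.2, -0.139)
```

```bash
python3 - <<'E'
from h import *
out=[]
for p in [(480,-230),(472,-145)]:
    bot.movep([*p,170],R0); f=grab("wrist"); out.append(rectify(f,p[0]-45,p[0]+45,p[1]-45,p[1]+45,34,3))
for n in (60,):
    im=cv2.imread("pics/g_%d.png"%n) ; 
    if im is not None: out.append(cv2.resize(im[190:330,190:325],None,fx=1.9,fy=270/140))
cv2.imwrite("pics/g.png",np.hstack(out))
E
ls pics
```

```text
a_side.png
a_top.png
a_wrist.png
b_top.png
b_wrist.png
c.png
c_jig.png
d.png
d_raw.png
e.png
f.png
g.png
g_60.png
```

View pics/g.png

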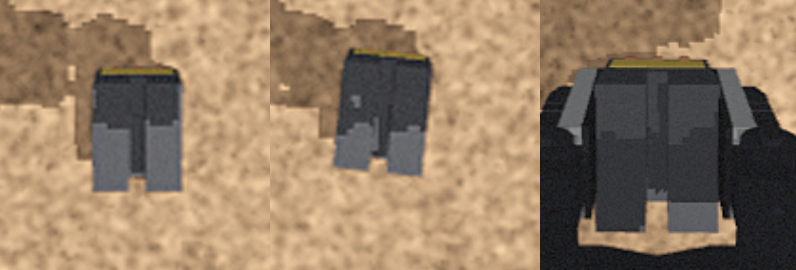

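Run:
```python
from h import *
x,y=480,-230
for yaw in(0,-np.pi):
    bot.movep([x,y,170],Rz(yaw)); bot.hold(.3); print(np.round(bot.get_tool_pos(),1)); f=grab("wrist")
    im=rectify(f,x-45,x+45,y-45,y+45,34,3)
    m=cv2.morphologyEx(greymask(im),cv2.MORPH_CLOSE,np.ones((17,17)))
    m=cv2.morphologyEx(m,cv2.MORPH_OPEN,np.ones((9,9)))
    c=max(cv2.findContours(m,cv2.RETR_EXTERNAL,cv2.CHAIN_APPROX_NONE)[0],key=cv2.contourArea)
    print(yaw,cv2.boundingRect(c))
p=(479.7,-230.5)
bot.move_gripper(80);bot.movep([*p,90],R0); bot.move_l([*p,20]);
cv2.imwrite("pics/h1.png",grab("wrist")["pixels"][190:330,130:380])
bot.move_l([*p,8],max_force=15);bot.move_gripper(0,squeeze=90)
cv2.imwrite("pics/h2.png",grab("wrist")["pixels"][190:330,130:380])
bot.move_l([*p,40]);bot.hold(.3)
cv2.imwrite("pics/h3.png",grab("wrist")["pixels"][190:330,130:380])
f=grab("wrist");print(w2px(f,[[p[0]+u,p[1]+v,32+h] for h in(34,) for u,v in((18,15),(18,-15),(-18,-15),(-18,15))])-[130,190])
cv2.imwrite("pics/h.png",cv2.resize(np.vstack([cv2.imread(f"pics/h{i}.png") for i in(1,2,3)]),None,fx=1.4,fy=1.4))
```

```text
[ 479.9 -229.2  170. ]
0 (93, 75, 88, 116)
[ 480. -230.  170.]
-3.141592653589793 (92, 83, 90, 115)
[[ 85.36320115  38.67520126]
 [154.1063342   38.68002159]
 [151.90159835 110.55749903]
 [ 87.77731915 110.54682995]]
```

View pics/h.png

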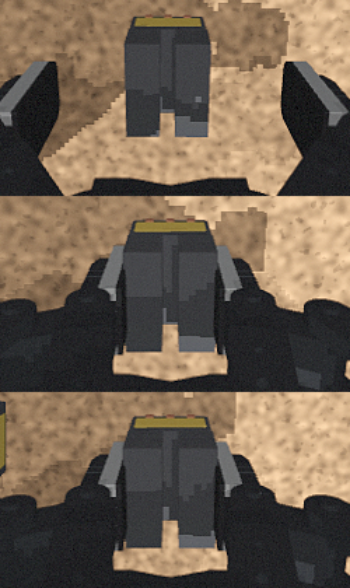

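Run:
```python
from h import *
x,y=NEST[4]; y+=.4
bot.move_l([479.7,-230.5,110]); bot.movep([x,y,110],Rz(NY)); bot.hold(.2)
def chk(tag):
    f=grab("wrist"); p=bot.get_tool_pos(); c,s=np.cos(NY),np.sin(NY)
    im=f["pixels"].copy(); cv2.imwrite(f"pics/{tag}.png",im[180:330,190:320])
    print(tag,np.round(p,1),w2px(f,[[p[0]+c*u,p[1]+s*u,p[2]+26] for u in(18,-18)]).round(1).tolist(), w2px(f,[[x+c*20.5,y+s*20.5,14]]).round(1).tolist())
chk("i1"); bot.move_l([x,y,35],v=80); bot.hold(.2); chk("i2")
for z in (24,20,17,14.5):
    hit=bot.move_l([x,y,z],v=30,max_force=10); print(z,hit,np.round(bot.get_tool_pos(),1),np.round(bot.get_ft_force(),1))
    if hit: break
chk("i3"); print(bot.get_time_s())
cv2.imwrite("pics/i.png",cv2.resize(np.hstack([cv2.imread(f"pics/i{k}.png") for k in(1,2,3)]),None,fx=2,fy=2))
```

```text
i1 [ 634.2 -165.7  110.1] [[248.9, 228.6], [249.1, 300.1]] [[249.0, 169.7]]
i2 [ 635.5 -164.9   35.6] [[248.8, 228.8], [249.0, 300.1]] [[249.1, 195.2]]
24 False [ 635.  -164.7   23.5] [ 0.5 -0.3 -1.4]
20 False [ 635.  -164.7   19.7] [ 0.3  0.3 -1.7]
17 False [ 635.  -164.7   16.7] [ 0.2  0.1 -1.1]
14.5 False [ 635.5 -164.9   14.8] [ 0.9 -0.4 -0.9]
i3 [ 635.5 -165.    14.8] [[249.0, 228.7], [249.1, 300.2]] [[249.0, 205.6]]
41.2083
```

View pics/i.png

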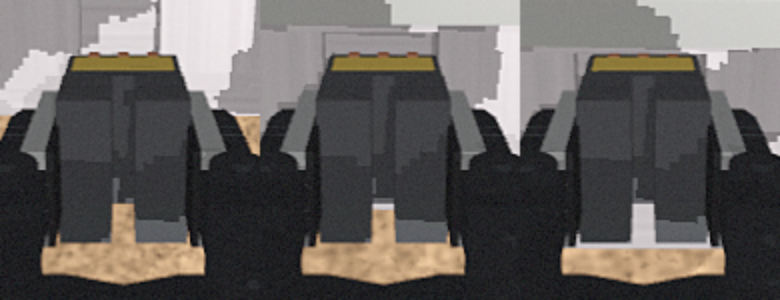

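```bash
cat >> h.py <<'E'
def place2(n):
    x,y=NEST[n]; y+=.4
    bot.movep([x,y,110],Rz(NY)); bot.hold(.2); bot.move_l([x,y,35],v=80); bot.hold(.2)
    cv2.imwrite(f"pics/p{n}_pre.png",grab("wrist")["pixels"][180:330,190:320])
    hit=bot.move_l([x,y,14.3],v=30,max_force=10); print(n,hit,np.round(bot.get_tool_pos(),1)); return hit
E
python3 - <<'E'
from h import *
release()
for x,y,n in((478,-138,3),(441.5,73,2)):
    c=look_core(x,y); print(c)
    if not c or np.hypot(c[0]-x,c[1]-y)>6: c=look_core(*(c or (x,y))[:2]); print("again",c)
    if not c: break
    c=(c[0],c[1],c[2])
    pick_core(c); 
    if bot.get_width()<24 or place2(n): break
    release()
print(bot.get_time_s())
E
```

```text
(np.float32(477.94696), np.float32(-137.42802), -0.09966876357793808)
pick False 28.422938943590918 28.37754925664624
3 True [629.8 -89.9  15.1]
49.2333
```

Run:
```python
from h import *
release()
x,y,n=441.5,73,2
c=look_core(x,y); print(c)
if c and np.hypot(c[0]-x,c[1]-y)<6:
    pick_core(c); place2(n); print(bot.get_tool_pos())
    if bot.get_tool_pos()[2]<16: release()
print(bot.get_time_s())
bot.movep([600,-90,260],R0)
f=grab("wrist");cv2.imwrite("pics/j1.png",rectify(f,590,680,-210,30,40,3))
bot.movep([500,240,260],R0); f=grab("wrist"); cv2.imwrite("pics/j2.png",f["pixels"]); np.save("rack.npy",f,allow_pickle=True)
a=rectify(f,405,625,265,350,64,3); b=cv2.imread("pics/j1.png"); b=cv2.copyMakeBorder(b[:,:],0,max(0,600-b.shape[0]),0,0,cv2.BORDER_CONSTANT)[:600]
a=cv2.rotate(a,cv2.ROTATE_90_CLOCKWISE); print(a.shape,b.shape)  # right=+x
b=b[:270]; w=max(a.shape[1],b.shape[1])
pad=lambda i:cv2.copyMakeBorder(i,0,0,0,w-i.shape[1],cv2.BORDER_CONSTANT)
cv2.imwrite("pics/j.png",np.vstack([pad(b),pad(a)]))
cv2.imwrite("pics/j_side.png",grab("side")["pixels"])
```

```text
(np.float32(441.52866), np.float32(73.305725), 0.1973954737186432)
pick False 28.41289019684952 28.357120834953374
2 True [624.4 -15.4  15. ]
[624.3581561  -15.35161998  15.0317135 ]
58.9333
(255, 660, 3) (600, 720, 3)
```

View pics/j.png

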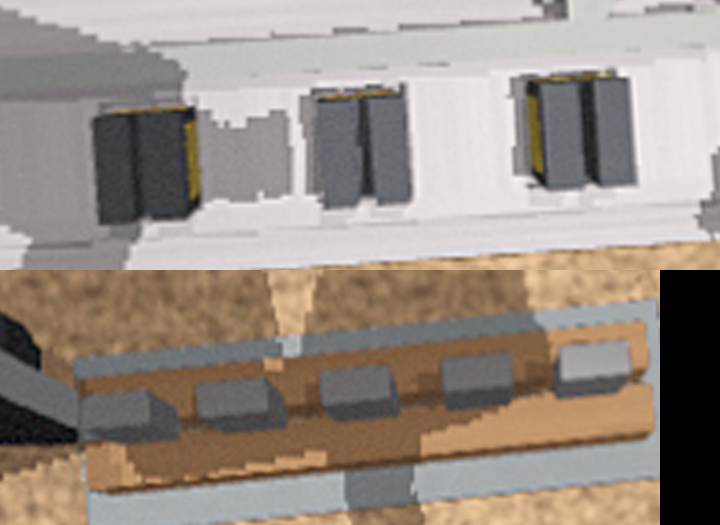

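```bash
cat >> h.py <<'E'
BL={5:(603.3,319),4:(564.3,315),3:(524,311)}; RY=.1
REL={2:(624.4,-15.4),3:(629.8,-89.9),4:(635.4,-164.9)}
def fine(x,y,z,tol=.3):
    bot.hold(.15)
    for _ in range(3):
        e=np.array([x,y])-np.array(bot.get_tool_pos())[:2]
        if np.hypot(*e)<tol: break
        bot.move_l([x+e[0],y+e[1],z],v=40); bot.hold(.15)
    return np.array([x,y])+e*0
def pick_blade(b):
    x,y=BL[b]; bot.move_gripper(45); bot.movep([x,y,110],Rz(RY)); bot.move_l([x,y,35],v=100,max_force=12)
    z=bot.get_tool_pos()[2]; bot.move_gripper(0,squeeze=60); bot.hold(.2)
    print("blade",np.round(bot.get_tool_pos(),1),bot.get_width()); bot.move_l([x,y,110],v=100); return z
def insert(n,zp):
    x,y=REL[n]; bot.movep([x,y,110],Rz(NY)); bot.move_l([x,y,66],v=80); bot.hold(.2)
    print("pre",np.round(bot.get_tool_pos(),2)); cv2.imwrite(f"pics/ins{n}.png",grab("wrist")["pixels"][180:330,190:320])
    hit=bot.move_l([x,y,zp+9.7],v=25,max_force=6); print("ins",n,hit,np.round(bot.get_tool_pos(),2),np.round(bot.get_ft_force(),1),"want z",zp+10)
    return bot.get_tool_pos()[2]-zp-10
E
python3 - <<'E'
from h import *
z=pick_blade(5)
if bot.get_width()>7:
    e=insert(2,z); print(e)
    open("zp","w").write(str(z))
print(bot.get_time_s())
E
```

```text
blade [603.9 319.9  36.2] 11.035789827854495
pre [624.98 -15.56  66.82]
ins 2 True [624.02 -15.31  46.14] [-0.1  0.2  4.2] want z 45.540010570504585
0.6035596993494323
67.425
```

Run:
```python
from h import *
def rel():
    bot.move_gripper(32); p=bot.get_tool_pos(); bot.move_l([p[0],p[1],120],v=80)
rel()
for b,n in((4,3),(3,4)):
    z=pick_blade(b)
    if bot.get_width()<7: break
    e=insert(n,z); print(e)
    if abs(e)>1.5: break
    rel()
else:
    bot.movep([570,-90,260],R0)
    f=grab("wrist");cv2.imwrite("pics/k_w.png",f["pixels"])
    s=grab("side")["pixels"]; a=cv2.resize(s[90:250,190:350],None,fx=2.4,fy=2.4,interpolation=cv2.INTER_CUBIC)
    w=f["pixels"][40:200,100:420]
    a=cv2.resize(a,(384,384)); w=cv2.resize(w,(416,208))
    cv2.imwrite("pics/k.png",np.hstack([a,cv2.copyMakeBorder(w,0,176,0,0,cv2.BORDER_CONSTANT)]))
print(bot.get_time_s())
```

```text
blade [564.9 315.9  36.1] 11.127349977383993
pre [630.35 -90.13  66.84]
ins 3 True [629.39 -89.77  46.07] [ 0.1 -0.1  4.8] want z 45.65923611284814
0.41436494510721644
blade [524.6 311.8  36.1] 10.768044970880018
pre [ 635.95 -165.17   66.88]
ins 4 True [ 635.   -164.73   46.02] [-1.1  0.7  3.6] want z 45.65381642674954
0.36607585186576586
87.3583
```

View pics/k.png

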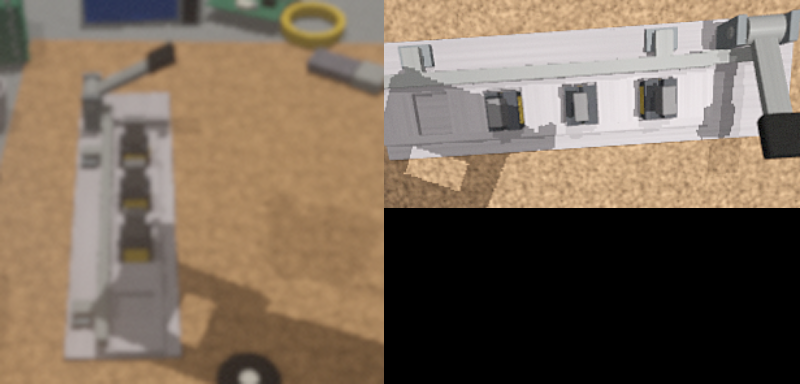

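Run:
```python
from h import *
bot.move_gripper(0,squeeze=30)
bot.movep([608,-255,150],Rz(NY))
print(bot.move_l([608,-255,108],v=80,max_force=6),np.round(bot.get_tool_pos(),1))
print(bot.move_l([594,-256,52],v=40,max_force=30),np.round(bot.get_tool_pos(),1),np.round(bot.get_ft_force(),1))
bot.hold(.3);p=bot.get_tool_pos();print(np.round(bot.get_ft_force(),1))
bot.move_l([p[0],p[1],150],v=80)
bot.movep([570,-90,260],R0);bot.hold(.3)
f=grab("wrist");s=grab("side")["pixels"]
a=cv2.resize(s[90:250,190:350],(384,384),interpolation=cv2.INTER_CUBIC);w=cv2.resize(f["pixels"][40:200,100:420],(416,208))
t=cv2.resize(grab("top")["pixels"][130:265,140:410],(416,176))
cv2.imwrite("pics/l.png",np.hstack([a,np.vstack([w,t])]));print(bot.get_time_s())
```

```text
True [ 607.1 -253.8  106.1]
False [ 594.2 -255.5   54. ] [-4.4  3.  11. ]
[-3.6  2.9 11.9]
93.625
```

View pics/l.png

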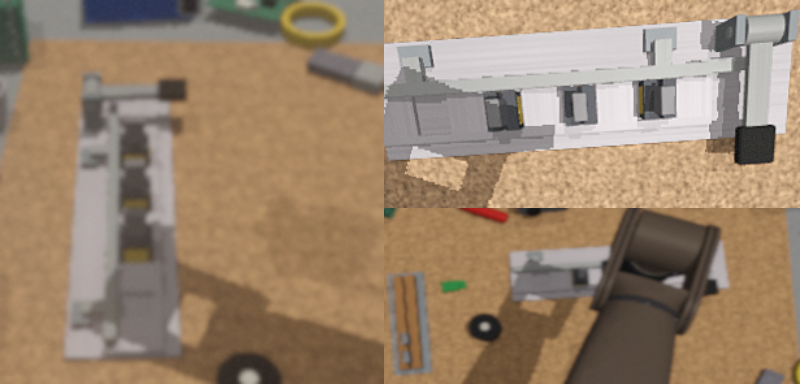

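```bash
python3 -c "
from rig import bot
print(bot.sign_off())"
```

```text
the job is handed in; nothing more can be done
None
```

I handed the job in at about 94 s: all three transformers found are in nests with blades home, the clamp lever stayed down after release, and the spool was left untouched; the sign-off call returned no verdict.

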